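# Hook the grabber probe onto the bent lamp post

### The arm

A 6-joint arm with a two-finger parallel gripper is mounted at the origin on the work surface. World frame = base frame: x ahead of the robot, y to its left, z up, the work surface at z = 0. Lengths are in mm, angles in rad, forces in N, time in s.
With the tool pointing down it reaches from about 350 to 975 mm from the base axis. Payload 7.1 kg.
Tool frame: the origin (TCP) lies midway between the tips of the shut fingers; the grasp point (between the pads) lies 19 mm behind it; z points along the fingers, y is the line along which they close (so a half turn about z gives the same grasp; the last joint's range is limited). The gripper opens to 88 mm and grips with 3 to 60 N. Pads are 20 mm wide; open, the fingers measure 115 mm over their backs; the gripper's body (75 mm by 178 mm) begins 61 mm behind the grasp point.
Start: joints at [-1.286, 0.423, 1.63, -0, 1.089, -0.019], TCP at [186.986, -596.357, 222.675] pointing down, gripper open.
Joint ranges: [-3, 3], [-0.9, 2.11], [0.09, 2.58], [-1.31, 4.45], [0.11, 2.69], [-2.54, 2.54]. Speed limits (rad/s): [2.39, 2.39, 3.01, 3.14, 3.14, 3.14].

### API

Orientations are given as a rotation vector (axis times angle).
In Python, from workcell import ctrl gives the robot as it stands. The module is installed in compiled form; this text tells all that it offers.
- The arm moves only by the tool servo_tool, never from a script. Its argument "increments" is a list of rows, each a list of 7 numbers: the shift along the world's x, y, z in cm, then the turn, a rotation vector about the world's x, y, z in degrees, then the opening, from -1 (shut) to 1 (fully open). A call has 1 to 20 rows; each row is the pose to reach, as a shift and turn from the pose commanded when the call began; what a row does not reach only later rows make up. A row lasts 1/12 s, in which the tool goes at most 41.7 mm and 7.16 degrees, less where a joint would pass 70% of its speed; a pose out of reach is approached as far as the arm can. A call with a gripper value outside its range is refused whole. The fingers move at their own pace and stop on an object; the grip force is fixed at half the most. Time passes only in rows, so rows that repeat a pose let the fingers close. It gives the time, the measured TCP pose, the force, the opening and the grip force at its end, in the units of the state.
- ctrl.get_obs(): the state, without advancing time (a new reading comes with each control period).
- ctrl.get_image(name): name is "side" or "top"; returns a dict with "image" (480x640x3 uint8, red, green, blue), "fx", "fy", "cx", "cy" (pixels), "k1" (the pictures are not rectified: a ray, as slopes to the right and down, at radius r is drawn at 1 + k1 r^2 times it, then the intrinsics apply), "extrinsics" (4x4, takes a point from camera to world coordinates). Camera axes: x right, y up, looking along -z (the intrinsics and any distortion apply to the point x, -y, -z); pixel columns grow to the right and rows downward; lengths in mm; the calibration is good to about 2 mm. A picture is of the moment at which its call begins. There is no depth.
- ctrl.close_job(): hands the job in; it is judged then, once.
The state is a dict: "t": time; "qpos": joint angles; "qvel": joint speeds; "joint_torque": joint torques, N m; "ee_pos": TCP position; "orientation": TCP orientation; "ft_force": force on the tool from outside, world axes, zero at the start; "moment": the same for the moment, N m; "width": finger opening in mm; "grasp_force": force on a finger pad.
Only numpy, scipy, OpenCV 4.12 (cv2) and the standard library are available. Lean on these libraries where they do the work, as an engineer would, in place of code of your own. Each camera call takes 0.05 s, during which the arm holds its last target. There are 200 camera calls.

### The job

Take the sprung grabber probe out of its rest and clip it onto the middle one of the three copper posts of the lamp test box, without the probe touching the two outer posts: squeeze the thumb plate towards the finger flange so that the hook comes out, bring the open hook round the post from the side until you feel the post lie against the inside of the hook, then let the plunger spring back so that the post is gripped between hook and nose. The soft copper post is already bent over to one side or the other, so only touch it lightly with the open hook; let go of the probe, leave it held by the post alone, and leave everything else on the bench where it is.

Things in the scene. Friction and masses are not known exactly. Their poses are not given: they have to be found in the camera images.
- probe: Black plastic grabber probe, 113 mm long, 38 g, lying level in its rest, hook end away from the robot. Origin on its long axis in the middle of the finger flange (disc, 34 mm diameter, x = -2 to +2 mm); x along the axis to the hook, z up. Behind the flange a square housing 14 x 14 mm to x = -34, then the thumb plate; ahead a barrel, 9 mm diameter to x = 43, and the nose. Centre of mass near x = -8 mm.
- squeeze_mid (a point): Point on the probe's axis midway between the faces to be squeezed, syringe fashion: back of the thumb plate (disc, 32 mm diameter) at -27.5 mm and front of the finger flange at +27.5 mm along x, plunger out; 43 mm apart when fully pressed. Fingers from above must stay above the barrel: tips 6 to 12 mm above the axis. Probe axes.
- plunger (a joint): Travel of the plunger (thumb plate and hook in one, moving along the probe's +x): 0 = out, hook drawn in; 0.012 m = fully pressed, hook out. Spring 6.3 N at 0, 14.7 N fully pressed. Gap between nose and hook 1.5 mm at 0, 13.5 mm fully pressed (12 mm clear past the lip). With a post gripped it reads about 0.0025 m.
- probe_nose (a point): Middle of the flat end face of the probe's nose (12 mm diameter), 55 mm along x from the probe's origin, on its axis.
- hook_tip (a point): Point on the probe's axis at the inner face of the hook, moves with the plunger. The hook is a steel strip 4 mm high: a shank along the probe's right side (inner face at y = -3.75 mm, outer -5.25), then 2 mm thick across the front to y = +4 mm, ending in a lip 1.5 mm back towards the nose. It is open to the probe's left (+y).
- rest: Low bare aluminium probe rest, base plate 105 x 50 mm, fixed. Origin under the probe's flange at table height; x along the probe as it lies, whose axis is 30 mm above the table. Housing and barrel lie loose in two saddles open at the top; the probe lifts straight out.
- lampbox: White lamp test box 100 x 112 mm, 25 mm high, fixed. Origin at table height under the middle post; x points away from the three posts, towards the lamp holder and switch behind them (box from x = -25 to +75 mm); y along the row of posts, z up. The posts stand in a row across the box's front edge, 34 mm apart.
- post_foot (a point): Foot of the middle post, on the box's top, 25 mm above the table. All posts are copper rods, 4 mm diameter, 40 mm tall; the outer two upright, the middle one bent over to either side along the row (box +y or -y) by up to 0.35 rad, 10 mm at 27 mm above its foot, which this point does not show. It is soft and yields from about 10 N at that height.
- post_left: Outer post at the box's y = +34 mm, origin at its foot on the box's top, upright.
- post_right: Outer post at the box's y = -34 mm, origin at its foot on the box's top, upright.
- marker: Bystander: white and black marker pen, 130 mm long, lying.
- glue: Bystander: glue tube, 60 mm, lying.
- croc: Bystander: crocodile clip, 63 mm, lying.
- clamp: Bystander: spring clamp, 160 mm, lying.
- screwdriver: Bystander: screwdriver, 150 mm, lying.
- solder: Bystander: reel of solder, 52 mm diameter, 34 mm high.
- cell: Bystander: battery cell, 50 mm, lying.
- stand: Bystander: heavy third-hand stand, fixed, base 120 x 100 mm, 230 mm tall; origin under the middle of its base.

How it is judged:
By the outcome, as a careful person would: the job done as asked, in the order asked, and still so for the second after the job is handed in, with the robot touching nothing.
It also fails if it takes over 54 s, if anything falls off the work surface, if the arm or the gripper's body presses on something with over 40 N, if the wrist force passes 120 N, or if a joint passes its speed limit or range.

## Working session

There is one attempt and no reset: what is moved stays moved. The work goes in short steps, Python scripts to look and compute and a tool call to move; the robot and the scene stay as the last step left them, time stands still between calls to the robot, and variables do not carry over. Pictures are saved under pics/ and viewed, at most 10 in all, crops included, and the job is handed in when it is done.

Besides the shell and the picture viewer there is one more tool, called as a command line: name --pt "numbers of a row" for each row, then --argument value for the rest. servo_tool: Moves the arm, as the interface text tells. Its arguments: {"type":"object","properties":{"increments":{"type":"array","items":{"type":"array","items":{"type":"number"}}}},"required":["increments"]}

```bash
mkdir -p pics; cat > h.py <<'E'
import numpy as np, cv2, pickle
from workcell import ctrl
def grab(name, fn=None):
    d=ctrl.get_image(name)
    if fn: cv2.imwrite('pics/'+fn+'.png',d['image'][:,:,::-1]); pickle.dump(d,open('pics/'+fn+'.pkl','wb'))
    return d
def load(fn): return pickle.load(open('pics/'+fn+'.pkl','rb'))
def ray(d,u,v):
    K=np.array([[d['fx'],0,d['cx']],[0,d['fy'],d['cy']],[0,0,1.]])
    s=cv2.undistortPoints(np.array([[[u,v]]],float),K,np.array([d['k1'],0,0,0.]))[0,0]
    E=np.array(d['extrinsics']); r=E[:3,:3]@np.array([s[0],-s[1],-1]); return E[:3,3],r
def onz(d,u,v,z):
    o,r=ray(d,u,v); return o+r*(z-o[2])/r[2]
def proj(d,p):
    E=np.array(d['extrinsics']); c=E[:3,:3].T@(np.array(p,float)-E[:3,3])
    x,y=c[0]/-c[2],-c[1]/-c[2]; f=1+d['k1']*(x*x+y*y)
    return np.array([d['fx']*x*f+d['cx'],d['fy']*y*f+d['cy']])
def tri(d1,uv1,d2,uv2):
    o1,r1=ray(d1,*uv1);o2,r2=ray(d2,*uv2)
    t=np.linalg.lstsq(np.c_[r1,-r2],o2-o1,rcond=None)[0]
    a,b=o1+r1*t[0],o2+r2*t[1]; return (a+b)/2,np.linalg.norm(a-b)
E
python3 - <<'E'
from h import *
for n in('top','side'):
    d=grab(n,n+'0'); print(n,d['fx'],d['k1'],np.round(d['extrinsics'],2).tolist())
o=ctrl.get_obs(); print(o)
E
```

```text
top 580.4166278701994 -0.03993669619084882 [[-0.01, 0.99, -0.11, 414.58], [-1.0, -0.01, 0.01, -0.18], [0.01, 0.11, 0.99, 1239.81], [0.0, 0.0, 0.0, 1.0]]
side 572.6926431610589 -0.001622566546891552 [[0.98, 0.11, -0.14, 401.18], [-0.17, 0.49, -0.85, -937.65], [-0.02, 0.87, 0.5, 635.46], [0.0, 0.0, 0.0, 1.0]]
{'t': 0.1, 'qpos': array([-1.28598778e+00,  4.23752133e-01,  1.63059026e+00,  8.91261153e-07,
        1.08857214e+00, -1.89949817e-02]), 'qvel': array([ 5.03437886e-04,  5.09193619e-05, -2.65759927e-03,  8.74779288e-04,
        3.89434504e-04,  4.97596929e-04]), 'joint_torque': array([-3.30806160e-04, -5.45618641e+01, -2.74323803e+01,  6.45843102e-02,
        1.87012466e-02, -1.89852341e-05]), 'ee_pos': array([ 186.86192382, -595.90638949,  221.99625433]), 'orientation': array([-3.10412236e+00, -4.75181449e-01,  2.73812655e-04]), 'ft_force': array([-0.67083173, -0.72219908, -0.91835676]), 'moment': array([-0.0198197 , -0.00895849, -0.03209132]), 'grasp_force': 0.0, 'width': 87.68126986736748}
```

View pics/top0.png

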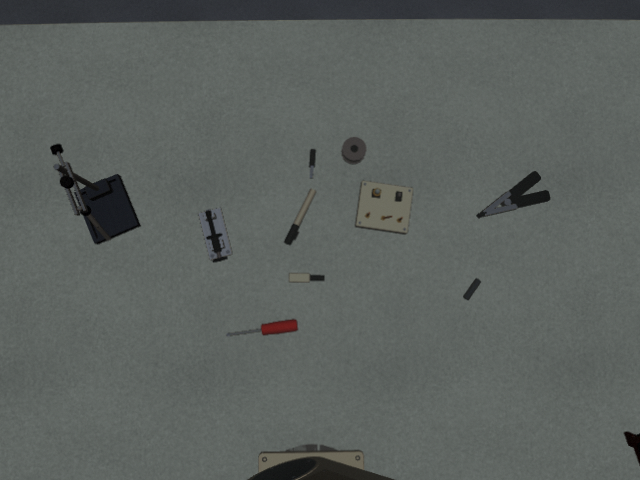

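View pics/side0.png

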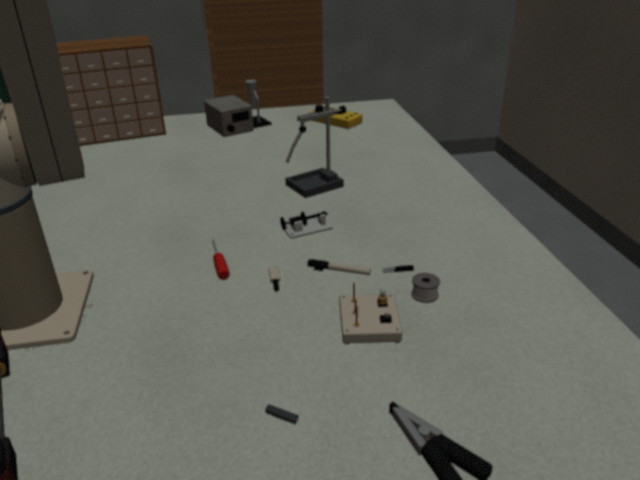

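The top view shows the probe in its rest at (215,235), with the hook end upward, and the lamp box at (384,207) with its posts at about (367,214), (386,217) and (400,219). The stand is at the left, by (100,205). I'll zoom in on both.

```bash
python3 - <<'E'
from h import *
t=load('top0')['image'];s=load('side0')['image']
def crop(im,u,v,w,h,W,H): return cv2.resize(np.clip(im[v:v+h,u:u+w].astype(float)*1.6,0,255).astype('uint8'),(W,H),interpolation=cv2.INTER_CUBIC)
a=np.hstack([crop(t,190,195,50,75,400,600)[:300*2], crop(t,350,175,66,64,400,388) if 0 else np.vstack([crop(t,350,176,66,64,309,300),crop(s,335,278,70,68,309,300)])])
cv2.imwrite('pics/c0.png',a[:,:,::-1])
E
```

```text
(no output)
```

View pics/c0.png

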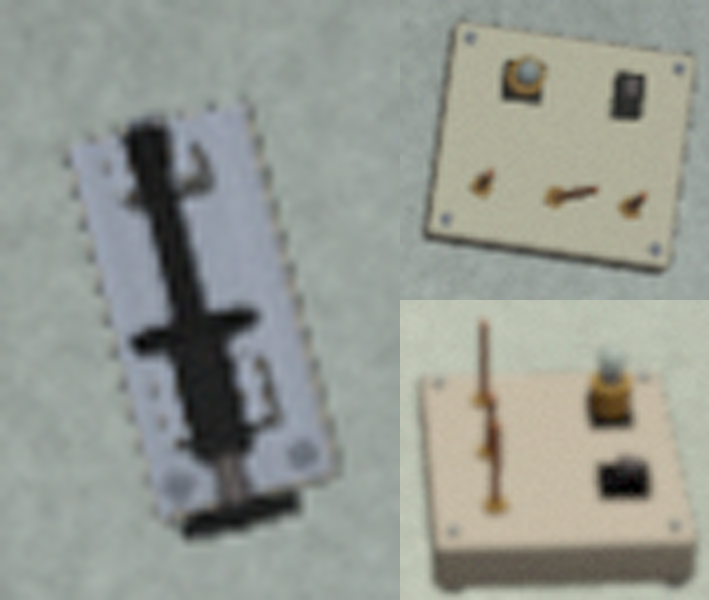

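```bash
python3 - <<'E'
from h import *
t=load('top0');s=load('side0')
L=lambda x,y:(190+x/8,195+y/8); B=lambda x,y:(350+(x-400)/4.68,176+y/4.68)
S=lambda x,y:(335+(x-400)*70/309,278+(y-300)*68/300)
nz=onz(t,*L(148,122),30);fl=onz(t,*L(197,330),33);th=onz(t,*L(240,515),33)
print('nose',nz,'fl',fl,'th',th)
for a,b in((nz,fl),(fl,th),(nz,th)): print(np.linalg.norm(a-b),np.degrees(np.arctan2(a[1]-b[1],a[0]-b[0])))
# housing edges midline/rest corner
for c in((70,160),(245,97),(335,470),(165,520)): print('restcorner',onz(t,*L(*c),3))
F={n:onz(t,*B(*c),25) for n,c in dict(l=(480,190),m=(554,197),r=(629,210)).items()};print(F)
for c in((457,22),(692,58),(667,270),(427,237)): print('boxc',onz(t,*B(*c),25))
T={n:tri(t,B(*a),s,S(*b)) for n,(a,b) in dict(l=((488,172),(485,322)),m=((597,190),(491,398)),r=((643,198),(493,425))).items()};print(T)
print({n:onz(s,*S(*c),25) for n,c in dict(l=(481,399),m=(485,452),r=(495,506)).items()})
E
```

```text
nose [610.225628   209.88665878  30.        ] fl [554.54895648 196.18102146  33.        ] th [505.9158765  184.74343875  33.        ]
57.41721211400398 13.829243321094722
49.95993160989943 13.234385654718283
107.33920892742653 13.552268631254945
restcorner [604.51416926 235.52495454   3.        ]
restcorner [621.07505488 188.45490301   3.        ]
restcorner [519.92318971 163.99060737   3.        ]
restcorner [507.0945948 209.3682817   3.       ]
{'l': array([ 593.3460226 , -124.73602686,   25.        ]), 'm': array([ 589.75326823, -158.18618081,   25.        ]), 'r': array([ 583.4168795 , -192.03198104,   25.        ])}
boxc [ 670.75721925 -116.07031971   25.        ]
boxc [ 652.94460986 -222.88489527   25.        ]
boxc [ 555.88432953 -208.43814704   25.        ]
boxc [ 572.2064572  -100.28661602   25.        ]
{'l': (array([ 597.06408366, -124.67823818,   63.6288836 ]), np.float64(2.94059173322222)), 'm': (array([ 588.47852992, -172.56017508,   61.80418532]), np.float64(2.297226663950359)), 'r': (array([ 584.44630161, -192.35257019,   64.03085416]), np.float64(2.436143649167509))}
{'l': array([ 597.6215454 , -123.19483211,   25.        ]), 'm': array([ 591.10099913, -157.95406456,   25.        ]), 'r': array([ 587.06439222, -191.7650654 ,   25.        ])}
```

The crop shows the middle post leaning towards box −y, about 14 mm at its tip. The probe lies at a yaw of about 13.6°, with its flange near (555,196). I'll move above the squeeze point.

servo_tool --pt "34.3 78.7 -8 0 0 86.2 1" --pt "34.3 78.7 -8 0 0 86.2 1" --pt "34.3 78.7 -8 0 0 86.2 1" --pt "34.3 78.7 -8 0 0 86.2 1" --pt "34.3 78.7 -8 0 0 86.2 1" --pt "34.3 78.7 -8 0 0 86.2 1" --pt "34.3 78.7 -8 0 0 86.2 1" --pt "34.3 78.7 -8 0 0 86.2 1" --pt "34.3 78.7 -8 0 0 86.2 1" --pt "34.3 78.7 -8 0 0 86.2 1" --pt "34.3 78.7 -8 0 0 86.2 1" --pt "34.3 78.7 -8 0 0 86.2 1" --pt "34.3 78.7 -8 0 0 86.2 1" --pt "34.3 78.7 -8 0 0 86.2 1" --pt "34.3 78.7 -8 0 0 86.2 1" --pt "34.3 78.7 -8 0 0 86.2 1" --pt "34.3 78.7 -8 0 0 86.2 1" --pt "34.3 78.7 -8 0 0 86.2 1" --pt "34.3 78.7 -8 0 0 86.2 1" --pt "34.3 78.7 -8 0 0 86.2 1"

```text
t: 1.77
ee_pos: [518.6, 166.5, 144.9]
orientation: [-1.942, -2.469, 0.001]
ft_force: [0.9, -0.6, 0.2]
width: 87.8
grasp_force: 0.0
```

servo_tool --pt "0 0 0 0 0 0 1" --pt "0 0 0 0 0 0 1"

```text
t: 1.93
ee_pos: [518.6, 166.1, 144.6]
orientation: [-1.938, -2.472, 0.001]
ft_force: [-0.2, -0.8, -0.4]
width: 87.9
grasp_force: 0.0
```

servo_tool --pt "1.15 2.43 -3 0 0 0 1" --pt "1.15 2.43 -5 0 0 0 1" --pt "1.15 2.43 -6.5 0 0 0 1" --pt "1.15 2.43 -6.5 0 0 0 1" --pt "1.15 2.43 -6.5 0 0 0 1"

```text
t: 2.35
ee_pos: [528.9, 187.2, 79.8]
orientation: [-1.943, -2.467, 0.004]
ft_force: [-0.6, 0.1, 0.4]
width: 87.9
grasp_force: 0.0
```

```bash
python3 - <<'E'
from h import *
s=grab('side','s1');t=grab('top','t1');o=ctrl.get_obs();print(o['ee_pos'],o['orientation'])
a=cv2.resize(s['image'][170:250,255:365],(660,480),interpolation=cv2.INTER_CUBIC)
cv2.imwrite('pics/c1.png',np.clip(a[:,:,::-1]*1.6,0,255).astype('uint8'))
E
```

```text
[530.30137462 187.86256964  81.28746831] [1.94368697e+00 2.46755349e+00 9.59577733e-04]
```

View pics/c1.png

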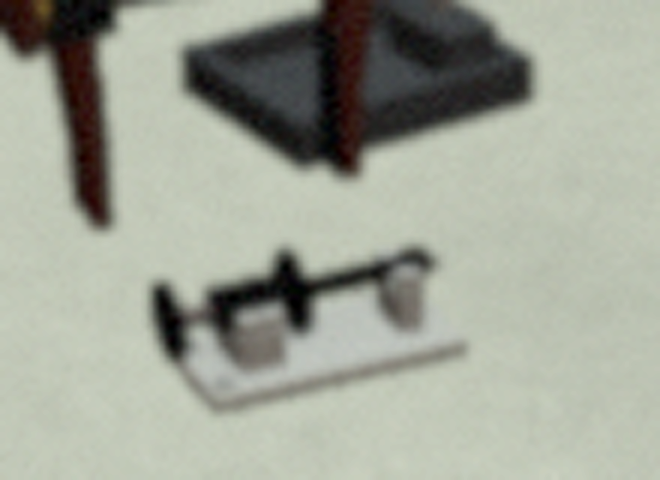

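The fingers straddle the probe. The thumb plate is at crop (170,320), the flange at (290,290) and the finger tips at (100,225) and (350,170). I'll cross-check with the side view.

```bash
python3 - <<'E'
from h import *
s=load('s1')
C=lambda x,y:(255+x/6,170+y/6)
print(onz(s,*C(170,320),30),onz(s,*C(291,291),30),onz(s,*C(425,260),30))
p,q=onz(s,*C(103,226),81),onz(s,*C(350,174),81);print(p,q,(p+q)/2)
t=load('t1')['image'];cv2.imwrite('pics/t1c.png',np.clip(cv2.resize(t[180:280,150:270],(720,600),interpolation=cv2.INTER_CUBIC)[:,:,::-1]*1.6,0,255).astype('uint8'))
E
```

```text
[509.65078527 184.82820297  30.        ] [557.21513352 197.85188435  30.        ] [611.28621979 211.79463455  30.        ]
[485.77838033 166.06254837  81.        ] [579.51173185 188.46032201  81.        ] [532.64505609 177.26143519  81.        ]
```

servo_tool --pt "0.1 0.05 -2 0 0 0 1" --pt "0.1 0.05 -4 0 0 0 1" --pt "0.1 0.05 -4 0 0 0 1" --pt "0.1 0.05 -4 0 0 0 1"

```text
t: 2.78
ee_pos: [530.9, 188.6, 40.9]
orientation: [-1.943, -2.468, 0.001]
ft_force: [0.5, -0.4, 0.3]
width: 87.9
grasp_force: 0.0
```

servo_tool --pt "0.05 0.2 -0.3 0 0 0 1" --pt "0.05 0.2 -0.3 0 0 0 0.3" --pt "0.05 0.2 -0.3 0 0 0 0.3" --pt "0.05 0.2 -0.3 0 0 0 0.14" --pt "0.05 0.2 -0.3 0 0 0 0.14" --pt "0.05 0.2 -0.3 0 0 0 0.14" --pt "0.05 0.2 -0.3 0 0 0 0.14" --pt "0.05 0.2 -0.3 0 0 0 0.14"

```text
t: 3.45
ee_pos: [532.0, 191.2, 37.6]
orientation: [1.942, 2.469, 0.001]
ft_force: [1.0, 0.2, 0.7]
width: 50.5
grasp_force: 9.8
```

servo_tool --pt "0 0 0.5 0 0 0 0.14" --pt "0 0 1.5 0 0 0 0.14" --pt "0 0 3 0 0 0 0.14" --pt "0 0 5 0 0 0 0.14" --pt "0 0 8 0 0 0 0.14" --pt "0 0 11 0 0 0 0.14" --pt "0 0 11 0 0 0 -0.1" --pt "0 0 11 0 0 0 -0.1" --pt "0 0 11 0 0 0 -0.1" --pt "0 0 11 0 0 0 -0.1"

```text
t: 4.28
ee_pos: [530.5, 190.8, 146.4]
orientation: [-1.942, -2.468, 0.003]
ft_force: [0.8, 0.1, 0.6]
width: 42.5
grasp_force: 30.0
```

```bash
python3 - <<'E'
from h import *
s=grab('side','s2');o=ctrl.get_obs();print(o['ee_pos'],o['orientation'],o['width'],o['grasp_force'])
u,v=proj(s,o['ee_pos']).astype(int);print(u,v)
a=cv2.resize(s['image'][v-40:v+40,u-50:u+60],(660,480),interpolation=cv2.INTER_CUBIC)
cv2.imwrite('pics/c2.png',np.clip(a[:,:,::-1]*1.6,0,255).astype('uint8'))
E
```

```text
[530.53340097 190.73919731 146.20311973] [-1.94183478 -2.46790112  0.00321834] 42.471384062577414 29.97101068496704
289 173
```

View pics/c2.png

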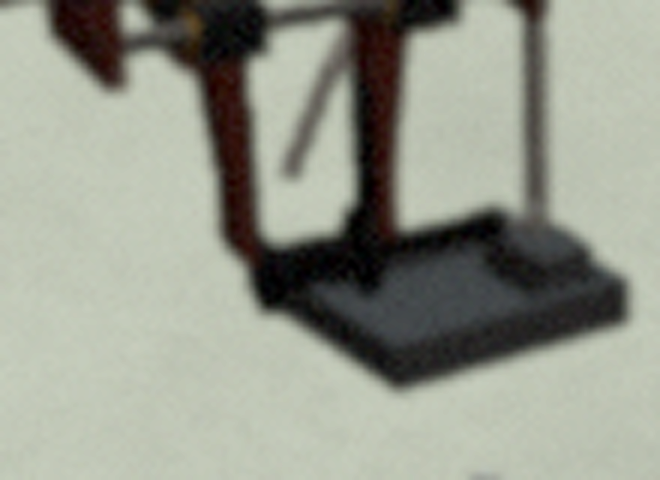

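The grip holds with the plunger fully pressed (42.5 mm) and the probe level. Next I'll carry it to in front of the box.

servo_tool --pt "-0.4 -1.5 0 0 0 -1 -0.1" --pt "-1.0 -4.2 0 0 0 -3 -0.1" --pt "-1.7 -7.2 0 0 0 -5 -0.1" --pt "-2.4 -10.2 0 0 0 -7 -0.1" --pt "-3.2 -13.4 0 0 0 -9 -0.1" --pt "-4.0 -16.6 0 0 0 -11 -0.1" --pt "-4.7 -19.8 0 0 0 -13 -0.1" --pt "-5.5 -23 0 0 0 -15 -0.1" --pt "-6.3 -26.2 0 0 0 -17 -0.1" --pt "-7.0 -29.4 0 0 0 -19 -0.1" --pt "-7.7 -32.2 0 0 0 -21 -0.1" --pt "-8.2 -34 0 0 0 -22.3 -0.1" --pt "-8.3 -34.8 0 0 0 -22.6 -0.1" --pt "-8.3 -34.8 -2 0 0 -22.6 -0.1" --pt "-8.3 -34.8 -5 0 0 -22.6 -0.1" --pt "-8.3 -34.8 -7.5 0 0 -22.6 -0.1" --pt "-8.3 -34.8 -8.6 0 0 -22.6 -0.1" --pt "-8.3 -34.8 -8.6 0 0 -22.6 -0.1" --pt "-8.3 -34.8 -8.6 0 0 -22.6 -0.1"

```text
t: 5.92
ee_pos: [448.1, -156.5, 61.1]
orientation: [-2.387, -2.04, 0.001]
ft_force: [0.0, -0.1, 0.1]
width: 42.5
grasp_force: 30.0
```

```bash
cat > look.py <<'E'
from h import *
import sys
fn=sys.argv[1]
s=grab('side',fn);o=ctrl.get_obs();print(o['ee_pos'],o['orientation'],o['width'],o['grasp_force'],o['ft_force'])
a=cv2.resize(s['image'][260:350,300:410],(733,600),interpolation=cv2.INTER_CUBIC)
cv2.imwrite('pics/c'+fn+'.png',np.clip(a[:,:,::-1]*1.6,0,255).astype('uint8'))
E
python3 look.py s3
```

```text
[ 448.87223726 -156.8209756    61.81768332] [2.38827812e+00 2.04086088e+00 1.37012508e-04] 42.75699675148291 29.971072375774384 [-0.31586785 -0.40566832  0.03834783]
```

View pics/cs3.png

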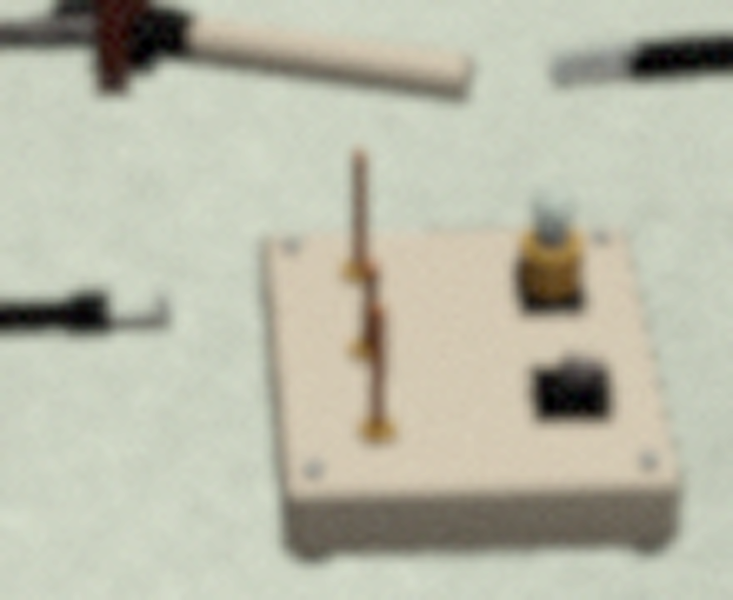

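The open hook at crop (163,312) and the nose face at (107,312) are clearly visible in front of the box. The middle post has its foot at (362,349) and its tip at (370,265), with the right post in front of it. I'll measure everything in this one view.

```bash
python3 - <<'E'
from h import *
s=load('s3');k=733/110;k2=600/90
C=lambda x,y:(300+x/k,260+y/k2)
o=ctrl.get_obs();R=cv2.Rodrigues(o['orientation'])[0];print(o['ee_pos'],R[:,1],np.degrees(np.arctan2(R[1,1],R[0,1])))
tcp=o['ee_pos'];xd=R[:,1];nose=tcp+74.25*xd-[0,0,7.6]
p=(proj(s,nose)-[300,260])*[k,k2];print('pred nose px',p,nose)
print('pred hook',(proj(s,nose+13.5*xd)-[300,260])*[k,k2])
print('nose seen on its plane',onz(s,*C(107,312),nose[2]),'hook',onz(s,*C(162,312),nose[2]))
f=onz(s,*C(362,349),25);b=np.array([.9876,-.157,0])
og,r=ray(s,*C(370,264)); tip=og+r*((f-og)@b)/(r@b)
print('foot',f,'tip',tip, 'feet l/r',onz(s,*C(358,271),25),onz(s,*C(377,430),25))
for z in(52,54):print(z,f+(tip-f)*(z-25)/(tip[2]-25))
E
```

```text
[ 448.87223726 -156.8209756    61.81768332] [ 9.87769885e-01 -1.55918685e-01  1.31549909e-04] -8.97008090065828
pred nose px [106.51229144 315.53444761] [ 522.21415125 -168.39793793   54.2274509 ]
pred hook [159.86659276 313.94949586]
nose seen on its plane [ 522.59176125 -166.9603569    54.2274509 ] hook [ 536.22943182 -169.80593098   54.2274509 ]
foot [ 591.28636067 -157.69113926   25.        ] tip [ 587.92803301 -178.81651762   67.86435344] feet l/r [ 598.13416928 -123.95265288   25.        ] [ 587.2759811  -191.27746863   25.        ]
52 [ 589.17097015 -170.99788881   52.        ]
54 [ 589.01427456 -171.98357396   54.        ]
```

servo_tool --pt "0 0 -0.1 0 0 0 -0.1" --pt "0.5 -0.08 -0.1 0 0 0 -0.1" --pt "1.2 -0.2 -0.1 0 0 0 -0.1" --pt "2 -0.33 -0.1 0 0 0 -0.1" --pt "2.8 -0.46 -0.1 0 0 0 -0.1" --pt "3.4 -0.56 -0.1 0 0 0 -0.1" --pt "3.8 -0.62 -0.1 0 0 0 -0.1" --pt "4.0 -0.66 -0.1 0 0 0 -0.1" --pt "4.0 -0.66 -0.1 0 0 0 -0.1" --pt "4.0 -0.66 -0.1 0 0 0 -0.1"

```text
t: 6.8
ee_pos: [488.2, -163.4, 60.2]
orientation: [-2.388, -2.04, 0.001]
ft_force: [-0.1, -0.4, -1.2]
width: 42.3
grasp_force: 30.0
```

```bash
python3 look.py s4
```

```text
[ 488.06291548 -163.40093496   60.19575432] [-2.38831685e+00 -2.04000720e+00  6.06181768e-04] 42.44279030143527 29.97101068496704 [-0.34092522 -0.32517663 -1.30195581]
```

View pics/cs4.png

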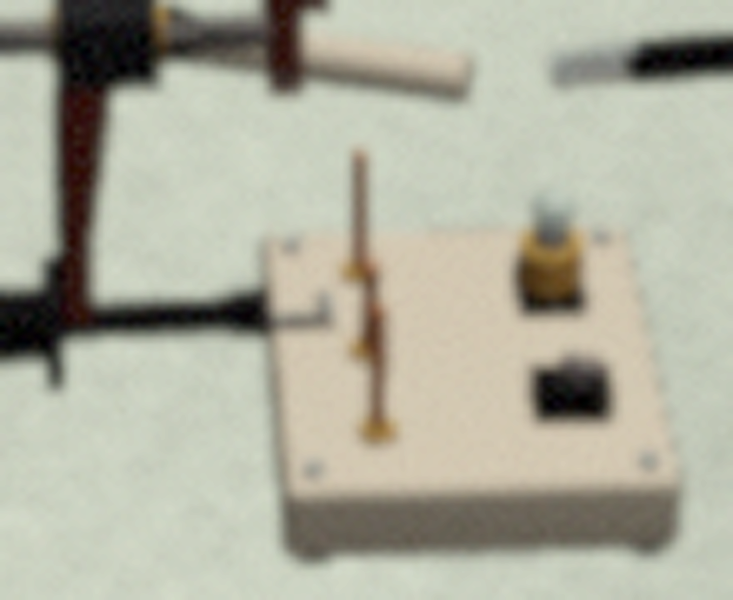

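The nose is at crop (268,312) and the hook at (325,312), lined up with the gap between the middle and right posts. I'll go in another 20 mm.

servo_tool --pt "0.4 -0.06 -0.05 0 0 0 -0.1" --pt "0.8 -0.12 -0.05 0 0 0 -0.1" --pt "1.2 -0.19 -0.05 0 0 0 -0.1" --pt "1.6 -0.25 -0.05 0 0 0 -0.1" --pt "2.0 -0.31 -0.05 0 0 0 -0.1" --pt "2.0 -0.31 -0.05 0 0 0 -0.1" --pt "2.0 -0.31 -0.05 0 0 0 -0.1"

```text
t: 7.43
ee_pos: [508.8, -166.6, 59.8]
orientation: [2.389, 2.041, 0.0]
ft_force: [0.2, -0.4, -0.3]
width: 42.2
grasp_force: 30.0
```

```bash
python3 look.py s5; python3 - <<'E'
import cv2,numpy as np
from h import *
i=load('s5')['image']
cv2.imwrite('pics/cs5.png',np.clip(cv2.resize(i[285:330,325:380],(733,600),interpolation=cv2.INTER_CUBIC)[:,:,::-1]*1.6,0,255).astype('uint8'))
E
```

```text
[ 508.42510803 -166.57196185   59.78105315] [-2.38850398e+00 -2.04041563e+00  2.38462594e-04] 42.23245769822391 29.9710214138031 [-0.10381775  0.45629586 -0.08920432]
```

View pics/cs5.png

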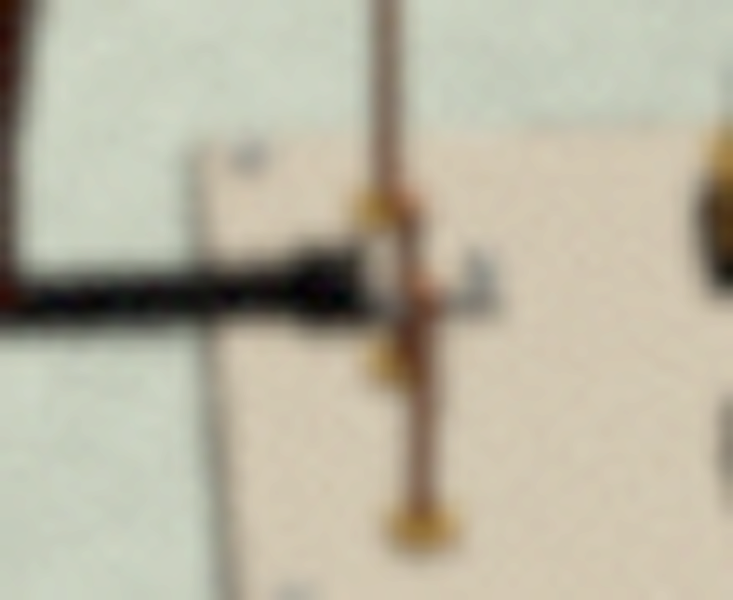

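The post stands between the nose face (370,290) and the hook (475,290), roughly centred. I'll now bring the hook sideways towards box +y.

servo_tool --pt "-0.07 0.2 0 0 0 0 -0.1" --pt "-0.03 0.4 0 0 0 0 -0.1" --pt "0 0.6 0 0 0 0 -0.1" --pt "0.03 0.8 0 0 0 0 -0.1" --pt "0.03 0.8 0 0 0 0 -0.1" --pt "0.03 0.8 0 0 0 0 -0.1"

```text
t: 7.98
ee_pos: [508.8, -158.4, 59.9]
orientation: [2.388, 2.041, 0.0]
ft_force: [0.8, -0.4, -0.7]
width: 42.4
grasp_force: 30.0
```

servo_tool --pt "0.01 0.05 0 0 0 0 -0.1" --pt "0.02 0.1 0 0 0 0 -0.1" --pt "0.02 0.1 0 0 0 0 -0.1"

```text
t: 8.23
ee_pos: [509.0, -157.6, 59.9]
orientation: [-2.389, -2.04, -0.0]
ft_force: [0.7, -0.2, -1.0]
width: 42.7
grasp_force: 30.0
```

servo_tool --pt "0.01 0.05 0 0 0 0 -0.1" --pt "0.01 0.1 0 0 0 0 -0.1" --pt "0.01 0.1 0 0 0 0 -0.1"

```text
t: 8.48
ee_pos: [509.1, -156.6, 59.8]
orientation: [-2.389, -2.04, 0.0]
ft_force: [-0.3, 0.3, -0.0]
width: 42.3
grasp_force: 30.0
```

servo_tool --pt "0.01 0.05 0 0 0 0 -0.1" --pt "0.01 0.1 0 0 0 0 -0.1" --pt "0.01 0.1 0 0 0 0 -0.1"

```text
t: 8.73
ee_pos: [509.2, -155.5, 59.8]
orientation: [-2.389, -2.04, 0.0]
ft_force: [0.1, -0.6, 0.1]
width: 42.1
grasp_force: 30.0
```

servo_tool --pt "0.01 0.05 0 0 0 0 -0.1" --pt "0.01 0.08 0 0 0 0 -0.1" --pt "0.01 0.08 0 0 0 0 -0.1"

```text
t: 8.98
ee_pos: [509.3, -154.9, 59.9]
orientation: [2.389, 2.04, -0.0]
ft_force: [0.7, -0.2, -0.8]
width: 42.5
grasp_force: 30.0
```

servo_tool --pt "0.01 0.05 0 0 0 0 -0.1" --pt "0.01 0.08 0 0 0 0 -0.1" --pt "0.01 0.08 0 0 0 0 -0.1"

```text
t: 9.23
ee_pos: [509.4, -154.3, 59.9]
orientation: [2.389, 2.04, -0.0]
ft_force: [-0.7, -3.2, 0.2]
width: 42.7
grasp_force: 30.0
```

```bash
python3 - <<'E'
import cv2,numpy as np
from h import *
f=[]
for k in range(6):
    o=None; d=grab('side','s6' if k==0 else None); f.append(ctrl.get_obs()['ft_force'])
print(np.mean(f,0),ctrl.get_obs()['ee_pos'])
i=load('s6')['image']
cv2.imwrite('pics/cs6.png',np.clip(cv2.resize(i[285:330,325:380],(733,600),interpolation=cv2.INTER_CUBIC)[:,:,::-1]*1.6,0,255).astype('uint8'))
E
```

```text
[-0.81349878 -3.80669664  0.06136923] [ 509.46750497 -154.18077866   59.9014717 ]
```

View pics/cs6.png

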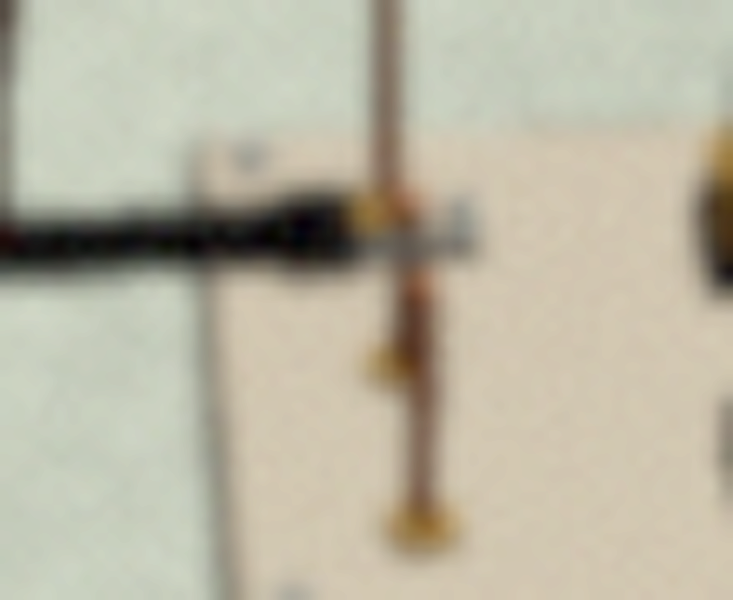

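I felt the post: Fy is about −3.8 N. The shank at (405,240) crosses in front of the post, which sits between the nose (360) and the hook (460). I'll ease off slightly, then let the plunger back in stages.

servo_tool --pt "0 -0.02 0 0 0 0 -0.02" --pt "0 -0.02 0 0 0 0 0.04" --pt "0 -0.02 0 0 0 0 0.09" --pt "0 -0.02 0 0 0 0 0.13" --pt "0 -0.02 0 0 0 0 0.13" --pt "0 -0.02 0 0 0 0 0.13"

```text
t: 10.03
ee_pos: [509.3, -154.1, 59.8]
orientation: [-2.388, -2.04, 0.0]
ft_force: [0.5, -2.9, -1.4]
width: 49.7
grasp_force: 9.3
```

servo_tool --pt "0 0 0 0 0 0 0.15" --pt "0 0 0 0 0 0 0.15" --pt "0 0 0 0 0 0 0.15"

```text
t: 10.28
ee_pos: [509.0, -154.0, 59.7]
orientation: [-2.388, -2.04, 0.001]
ft_force: [-0.2, -2.0, -1.8]
width: 50.8
grasp_force: 9.0
```

servo_tool --pt "0 0 0 0 0 0 0.17" --pt "0 0 0 0 0 0 0.17" --pt "0 0 0 0 0 0 0.17"

```text
t: 10.53
ee_pos: [509.2, -154.1, 59.8]
orientation: [-2.388, -2.04, 0.0]
ft_force: [0.7, -1.6, -1.5]
width: 51.4
grasp_force: 8.6
```

servo_tool --pt "0 0 0 0 0 0 0.185" --pt "0 0 0 0 0 0 0.185" --pt "0 0 0 0 0 0 0.185"

```text
t: 10.78
ee_pos: [509.4, -154.2, 59.8]
orientation: [-2.389, -2.041, -0.0]
ft_force: [0.1, -2.3, -1.3]
width: 52.3
grasp_force: 7.9
```

servo_tool --pt "0 0 0 0 0 0 0.195" --pt "0 0 0 0 0 0 0.195" --pt "0 0 0 0 0 0 0.195"

```text
t: 11.03
ee_pos: [509.4, -154.2, 59.9]
orientation: [-2.389, -2.04, -0.0]
ft_force: [-0.1, -1.6, -0.3]
width: 52.8
grasp_force: 6.6
```

servo_tool --pt "0 0 0 0 0 0 0.205" --pt "0 0 0 0 0 0 0.205" --pt "0 0 0 0 0 0 0.205"

```text
t: 11.28
ee_pos: [509.3, -154.2, 59.9]
orientation: [-2.389, -2.04, 0.0]
ft_force: [-0.0, -1.6, 0.0]
width: 52.9
grasp_force: 4.0
```

The width stalls at 52.9 mm while the pad force falls, so the post is now gripped. I'll open fully.

servo_tool --pt "0 0 0 0 0 0 0.22" --pt "0 0 0 0 0 0 0.24" --pt "0 0 0 0 0 0 0.3" --pt "0 0 0 0 0 0 0.4" --pt "0 0 0 0 0 0 0.6" --pt "0 0 0 0 0 0 0.6"

```text
t: 11.78
ee_pos: [509.4, -154.2, 59.9]
orientation: [-2.389, -2.04, 0.0]
ft_force: [0.1, 0.3, -0.5]
width: 69.5
grasp_force: 0.0
```

```bash
python3 look.py s7
```

```text
[ 509.4091586  -154.18361186   59.86075932] [-2.38870522e+00 -2.04050815e+00 -3.10041078e-05] 70.13243548029932 0.0 [-0.27979629 -0.62700949 -0.03591158]
```

View pics/cs7.png

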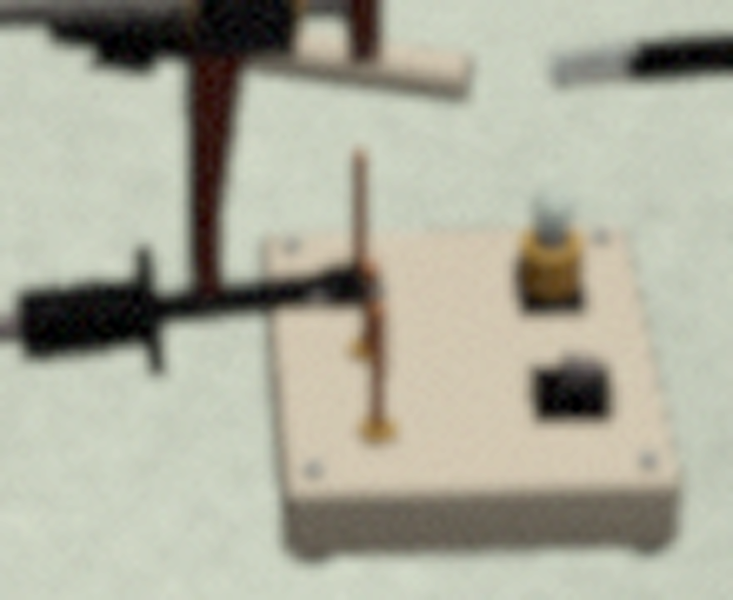

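The probe's nose is clipped at the post (372,285). The probe is held level by the post and the fingers are clear. I'll open fully and lift straight up.

servo_tool --pt "0 0 0 0 0 0 0.7" --pt "0 0 0.5 0 0 0 0.7" --pt "0 0 1.2 0 0 0 0.7" --pt "0 0 2.5 0 0 0 0.7" --pt "0 0 4.5 0 0 0 0.7" --pt "0 0 7 0 0 0 1" --pt "0 0 10 0 0 0 1" --pt "0 0 13 0 0 0 1" --pt "0 0 15 0 0 0 1" --pt "0 0 15 0 0 0 1" --pt "0 0 15 0 0 0 1" --pt "0 0 15 0 0 0 1" --pt "0 0 15 0 0 0 1"

```text
t: 12.92
ee_pos: [508.4, -153.9, 208.6]
orientation: [-2.387, -2.039, 0.002]
ft_force: [0.3, 0.4, -0.1]
width: 87.7
grasp_force: 0.0
```

```bash
python3 look.py s8; python3 - <<'E'
from h import *
a=load('s7')['image'].astype(int);b=load('s8')['image'].astype(int)
# probe region stability: dark mask centroid rows in barrel/housing columns
for n,i in(('s7',a),('s8',b)):
    r=i[290:318,303:356].sum(2)<90; print(n,r.sum(),np.argwhere(r).mean(0))
E
```

```text
[ 508.46937625 -153.93539857  208.49606124] [-2.38704818e+00 -2.03894688e+00  2.17689312e-03] 87.59620576715781 0.0 [-0.43436079 -0.05075618 -0.37864102]
s7 277 [14.85559567 20.00361011]
s8 243 [16.30864198 19.1563786 ]
```

servo_tool --pt "0 0 0 0 0 0 1" --pt "0 0 0 0 0 0 1" --pt "0 0 0 0 0 0 1" --pt "0 0 0 0 0 0 1" --pt "0 0 0 0 0 0 1" --pt "0 0 0 0 0 0 1" --pt "0 0 0 0 0 0 1" --pt "0 0 0 0 0 0 1" --pt "0 0 0 0 0 0 1" --pt "0 0 0 0 0 0 1" --pt "0 0 0 0 0 0 1" --pt "0 0 0 0 0 0 1"

```text
t: 13.97
ee_pos: [509.4, -154.2, 209.9]
orientation: [2.389, 2.04, -0.0]
ft_force: [-0.8, 0.1, -0.4]
width: 87.7
grasp_force: 0.0
```

```bash
python3 - <<'E'
from h import *
grab('side','s9')
for f in('s7','s8','s9'):
    i=load(f)['image'].astype(int).sum(2)<110
    out=[]
    for c in(305,310,315,322,335,342,350,354):
        r=np.flatnonzero(i[285:325,c]); out.append((c,r.min()+285,r.max()+285) if len(r) else (c,0,0))
    print(f,*[tuple(map(int,x)) for x in out])
E
```

```text
s7 (305, 304, 312) (310, 304, 311) (315, 303, 311) (322, 303, 311) (335, 304, 305) (342, 303, 304) (350, 301, 304) (354, 301, 304)
s8 (305, 305, 312) (310, 304, 312) (315, 303, 311) (322, 303, 311) (335, 304, 305) (342, 303, 304) (350, 301, 304) (354, 301, 304)
s9 (305, 305, 312) (310, 304, 312) (315, 303, 311) (322, 304, 311) (335, 304, 305) (342, 303, 305) (350, 301, 304) (354, 301, 304)
```

The probe is hanging steadily on the post, so I'll hand the job in.

```bash
python3 -c "
from workcell import ctrl
print(ctrl.close_job())"
```

```text
the job is handed in; nothing more can be done
None
```

The probe is clipped onto the middle post and stays there, held by the post alone. The gripper is clear above it, no contact with the outer posts was seen or felt, and the job was handed in at about 14 s (the judge's verdict was not shown).

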